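Heft the donated torches for forgotten batteries

ROBOT

A 6-joint arm with a two-finger parallel gripper is mounted at the origin on the work surface. World frame = base frame: x ahead of the robot, y to its left, z up, the work surface at z = 0. Lengths are in m, angles in rad, forces in N, time in s.
With the tool pointing down it reaches from about 0.3 to 1 m from the base axis. Payload 5.1 kg.
Tool frame: the origin (TCP) lies at the very end of the fingers, on their centre line; the grasp point (between the pads) lies 19 mm behind it (arm.grip_depth is the distance from the TCP to the grasp point, in m); z points along the fingers, y is the line along which they close (so a half turn about z gives the same grasp; the last joint's range is limited). The gripper opens to 95 mm and grips with 3 to 60 N. Pads are 20 mm wide; open, the fingers measure 119 mm over their backs; the gripper's body (75 mm by 180 mm) begins 59 mm behind the grasp point.
Start: joints at [1.068, 0.124, 1.65, -0, 1.367, -0.083], TCP at [0.265, 0.594, 0.215] pointing down, gripper open.
Joint ranges: [-2.61, 2.61], [-1.02, 2.33], [0.03, 2.71], [-1.35, 4.49], [0.32, 2.68], [-2.91, 2.91]. Speed limits (rad/s): [2.57, 2.57, 3.14, 3.14, 3.14, 3.14].

INTERFACE

Orientations are given as a rotation vector (axis times angle).
In Python, from workcell import arm gives the robot as it stands.
- The arm moves only by the tool play_rows, never from a script. Its argument "motion" is a list of rows, each a list of 2 entries, a list of its own where there are three numbers: the shift along the tool's x, y, z in mm, then the turn about the tool's z in degrees. A call has 1 to 8 rows; each row is the pose to reach, as a shift and turn from the pose commanded when the call began, along the tool's axes at that moment; what a row does not reach only later rows make up. A row lasts 1/8 s, in which the tool goes at most 62.5 mm and 10.7 degrees, less where a joint would pass 70% of its speed; a pose out of reach is approached as far as the arm can. A call with a gripper value outside its range is refused whole. "jaw" is the opening, from 0 (shut) to 1 (fully open), set as the call begins (left out, the last holds). The fingers move at their own pace and stop on an object; "force" is the grip in N (left out, the last holds). Time passes only in rows, so rows that repeat a pose let the fingers close. It gives the time, the measured TCP pose, the force, the opening and the grip force at its end, in the units of the state.
- arm.sense(): the state, without advancing time (a new reading comes with each control period).
- arm.grab_frame(name): name is "scene" or "top" or "wrist"; returns (picture, depth): 384x512x3 uint8, red, green, blue; 384x512 float32, m along the optical axis (not along the pixel's ray), 0 where there is no reading.
- arm.get_calibration(name): a dict with "fovy" (degrees; the focal length in pixels is half the picture's height over the tangent of half this angle, whatever the lens; pixels are square), "cx", "cy" (the principal point, pixels), "dist_coeffs" ([k1, k2, p1, p2, k3] as OpenCV has them; the pictures are not rectified), "origin" and "attitude" of the camera in the world; the wrist camera has in their place "hand_eye" (4x4, takes a point from camera to tool coordinates, whose origin is the TCP and whose axes are the flange's). Camera axes: x right, y up, looking along -z (the intrinsics and any distortion apply to the point x, -y, -z); pixel columns grow to the right and rows downward; lengths in m; the calibration is good to about 2 mm. A picture is of the moment at which its call begins: read the wrist's pose just before it. get_calibration takes no time and is no camera call.
- arm.close_job(): hands the job in; it is judged then, once.
Trained networks look in the newest picture that a camera, given by its name, has taken for a name from the list of things; names that differ only in an ending like _2 or _b are one class to them, and where a whole thing is asked for, a point or a joint stands for the part that bears it (a point fixed in the world has none). Each returns a list of dicts, best first, with "confidence" (0 to 1); they miss things now and then, are a little off and sometimes report something else, mostly with a low value. They report only what shows in the picture. A call takes as long as a camera call. They do not tell look-alikes from the thing itself.
- arm.boxes_of(camera, label): "uv" ([column, row] in pixels, amid what is visible of it).
- arm.silhouettes(camera, label): "region" (384x512 bool, what is visible of it) and "uv" ([column, row] in pixels, amid what is visible of it).
The state is a dict: "t": time; "joint_positions": joint angles; "joint_velocities": joint speeds; "joint_efforts": joint torques, N m; "eef_pos": TCP position; "tool_rot": TCP orientation; "force": force on the tool from outside, world axes, zero at the start; "torque": the same for the moment, N m; "grip_width": opening from 0.0 (shut) to 1.0 (fully open); "gripper_force": force on a finger pad.
Only numpy, scipy, OpenCV 4.12 (cv2) and the standard library are available. Lean on these libraries where they do the work, as an engineer would, in place of code of your own. Each camera call takes 0.05 s, during which the arm holds its last target. There are 200 camera calls.

TASK

Three identical donated torches stand lens-down on the bench, and one of them still has its batteries inside: find it by its weight. Stand the two empty ones lens-down in the tray, without dropping or knocking over any torch and leaving the other things on the bench alone. Finish with the heavy one gripped and held up still, at least 10 cm clear of the bench and touching nothing else, so that I can unscrew it: end while holding it, do not put it down.

Things in the scene. Friction and masses are not known exactly. Their poses are not given: they have to be found in the camera images.
- torch_a: closed torch (flashlight) for two D cells, standing on its lens end, loose; 183 mm tall. Lens ring 62 mm in diameter up to 18 mm height, orange head tapering to 43 mm at 58 mm, then a straight round barrel 40 mm in diameter up to the flat tail. A switch sticks out 3 mm on its +x side at 70 to 106 mm; above that it is clear to grip all round. Origin: centre of the lens end (underside); z points to the tail
- torch_b: second torch, identical to torch_a in shape, size, looks and axes. Weights: an empty torch 0.14 to 0.20 kg, the one with two cells inside 0.35 to 0.47 kg. They cannot be told apart by eye and any of them can stand at any of the three places
- torch_c: third torch, identical to torch_a in shape, size, looks and axes; same weights as told for torch_b. All three stand at least 110 mm apart (centre to centre) and clear of the tray
- tray: beige moulded serving tray with a low rim, fixed to the bench. Outside 300 mm along its own x, 190 mm along its own y, rim 22 mm high, walls and floor 5 mm thick, a thin lip 10 mm out all round. Origin: centre of its underside at bench height; the floor inside is 5 mm above it. It starts empty; two torches fit side by side along its x
- screwdriver: screwdriver with an orange handle lying on the bench, 200 mm long. Not part of the job. Origin: underneath it
- bottle: small yellow glue bottle, 38 mm in diameter, 85 mm tall, standing. Not part of the job. Origin: centre of its underside
- reflector: ribbed aluminium spotlight shell standing on its mouth, 110 mm in diameter, 92 mm tall. Not part of the job. Origin: centre of its underside
There are look-alikes about, which are no part of the job. What is shaped like the reflector but red or yellow is not meant.

How it is judged:
At the end, for the whole second after the job is handed in: One torch is held still by the fingers alone, its underside at least 95 mm above the bench, touching no other listed thing; the other two stand upright (0.08 rad) on the tray floor, released, at rest, and are the empty ones (each presses on the tray with under 2.7 N) ((((height (world z) of torch_a above 0.095 m and contact force between torch_a and the fingers above 1 N and linear speed of torch_a below 0.03 m/s and contact force between torch_a and torch_b below 0.05 N and contact force between torch_a and torch_c below 0.05 N and contact force between torch_a and screwdriver below 0.05 N and contact force between torch_a and bottle below 0.05 N and contact force between torch_a and reflector below 0.05 N and contact force between torch_a and tray below 0.05 N) and (z of torch_b in the frame of tray below 0.009 m and angle between torch_b's own z axis and vertical below 0.08 rad and contact force between torch_b and tray between 0.5 and 2.7 N and contact force between torch_b and the arm below 0.05 N and contact force between torch_b and the fingers below 0.05 N and linear speed of torch_b below 0.03 m/s and x of torch_b in the frame of tray between -0.13 and 0.13 m and y of torch_b in the frame of tray between -0.075 and 0.075 m) and (z of torch_c in the frame of tray below 0.009 m and angle between torch_c's own z axis and vertical below 0.08 rad and contact force between torch_c and tray between 0.5 and 2.7 N and contact force between torch_c and the arm below 0.05 N and contact force between torch_c and the fingers below 0.05 N and linear speed of torch_c below 0.03 m/s and x of torch_c in the frame of tray between -0.13 and 0.13 m and y of torch_c in the frame of tray between -0.075 and 0.075 m)) or ((height (world z) of torch_b above 0.095 m and contact force between torch_b and the fingers above 1 N and linear speed of torch_b below 0.03 m/s and contact force between torch_b and torch_a below 0.05 N and contact force between torch_b and torch_c below 0.05 N and contact force between torch_b and screwdriver below 0.05 N and contact force between torch_b and bottle below 0.05 N and contact force between torch_b and reflector below 0.05 N and contact force between torch_b and tray below 0.05 N) and (z of torch_a in the frame of tray below 0.009 m and angle between torch_a's own z axis and vertical below 0.08 rad and contact force between torch_a and tray between 0.5 and 2.7 N and contact force between torch_a and the arm below 0.05 N and contact force between torch_a and the fingers below 0.05 N and linear speed of torch_a below 0.03 m/s and x of torch_a in the frame of tray between -0.13 and 0.13 m and y of torch_a in the frame of tray between -0.075 and 0.075 m) and (z of torch_c in the frame of tray below 0.009 m and angle between torch_c's own z axis and vertical below 0.08 rad and contact force between torch_c and tray between 0.5 and 2.7 N and contact force between torch_c and the arm below 0.05 N and contact force between torch_c and the fingers below 0.05 N and linear speed of torch_c below 0.03 m/s and x of torch_c in the frame of tray between -0.13 and 0.13 m and y of torch_c in the frame of tray between -0.075 and 0.075 m)) or ((height (world z) of torch_c above 0.095 m and contact force between torch_c and the fingers above 1 N and linear speed of torch_c below 0.03 m/s and contact force between torch_c and torch_a below 0.05 N and contact force between torch_c and torch_b below 0.05 N and contact force between torch_c and screwdriver below 0.05 N and contact force between torch_c and bottle below 0.05 N and contact force between torch_c and reflector below 0.05 N and contact force between torch_c and tray below 0.05 N) and (z of torch_a in the frame of tray below 0.009 m and angle between torch_a's own z axis and vertical below 0.08 rad and contact force between torch_a and tray between 0.5 and 2.7 N and contact force between torch_a and the arm below 0.05 N and contact force between torch_a and the fingers below 0.05 N and linear speed of torch_a below 0.03 m/s and x of torch_a in the frame of tray between -0.13 and 0.13 m and y of torch_a in the frame of tray between -0.075 and 0.075 m) and (z of torch_b in the frame of tray below 0.009 m and angle between torch_b's own z axis and vertical below 0.08 rad and contact force between torch_b and tray between 0.5 and 2.7 N and contact force between torch_b and the arm below 0.05 N and contact force between torch_b and the fingers below 0.05 N and linear speed of torch_b below 0.03 m/s and x of torch_b in the frame of tray between -0.13 and 0.13 m and y of torch_b in the frame of tray between -0.075 and 0.075 m)))); the arm keeps its last pose, push and grip.
It fails at once if a torch is knocked over (tilted more than 0.6 rad while not in the fingers) ((angle between torch_a's own z axis and vertical above 0.6 rad and contact force between torch_a and the fingers below 0.05 N) or (angle between torch_b's own z axis and vertical above 0.6 rad and contact force between torch_b and the fingers below 0.05 N) or (angle between torch_c's own z axis and vertical above 0.6 rad and contact force between torch_c and the fingers below 0.05 N)).
It fails at once if a torch is dropped (moves faster than 0.6 m/s, a fall of about 2 cm, while not in the fingers) ((linear speed of torch_a above 0.6 m/s and contact force between torch_a and the fingers below 0.05 N) or (linear speed of torch_b above 0.6 m/s and contact force between torch_b and the fingers below 0.05 N) or (linear speed of torch_c above 0.6 m/s and contact force between torch_c and the fingers below 0.05 N)).
It fails at once if the screwdriver, the bottle or the reflector is moved more than 30 mm (distance of any of screwdriver, bottle, reflector from where it was at the start of the episode above 0.03 m).
It also fails if it takes over 72 s, if anything falls off the work surface, if the arm or the gripper's body presses on something with over 40 N, if the wrist force passes 120 N, or if a joint passes its speed limit or range.

## Working session

There is one attempt and no reset: what is moved stays moved. The work goes in short steps, Python scripts to look and compute and a tool call to move; the robot and the scene stay as the last step left them, time stands still between calls to the robot, and variables do not carry over. Pictures are saved under pics/ and viewed, at most 10 in all, crops included, and the job is handed in when it is done.

Besides the shell and the picture viewer there is one more tool, called after ">>>" as name(argument=value, ...) on one line, values as JSON. play_rows: Moves the arm, as the interface text tells. Its arguments: {"type":"object","properties":{"motion":{"type":"array","items":{"type":"array"}},"jaw":{"type":"number"},"force":{"type":"number"}},"required":["motion"]}

```bash
mkdir -p pics
cat > h.py <<'E'
import numpy as np, cv2
from scipy.spatial.transform import Rotation as R
from workcell import arm
def cam(name):
    c=arm.get_calibration(name); f=192/np.tan(np.radians(c["fovy"])/2)
    K=np.array([[f,0,c["cx"]],[0,f,c["cy"]],[0,0,1]]); D=np.array(c["dist_coeffs"],float)
    if "hand_eye" in c:
        s=arm.sense(); T=np.eye(4); T[:3,:3]=R.from_rotvec(s["tool_rot"]).as_matrix(); T[:3,3]=s["eef_pos"]; T=T@np.array(c["hand_eye"])
    else:
        a=np.array(c["attitude"],float); T=np.eye(4)
        T[:3,:3]=a if a.shape==(3,3) else R.from_rotvec(a).as_matrix() if a.size==3 else R.from_quat(a).as_matrix(); T[:3,3]=c["origin"]
    return K,D,T
def pts(name,uv,d,c=None):
    K,D,T=c or cam(name); n=cv2.undistortPoints(np.array(uv,float).reshape(-1,1,2),K,D)[:,0]
    d=np.asarray(d,float); P=np.c_[n[:,0]*d,-n[:,1]*d,-d]
    return P@T[:3,:3].T+T[:3,3]
def region(name,m,depth,c=None):
    v,u=np.nonzero(m&(depth>0)); return pts(name,np.c_[u,v],depth[v,u],c)
E
python3 - <<'E'
from h import *
print({k:np.round(v,3) for k,v in arm.sense().items()})
for n in ["top","scene"]:
    c=arm.get_calibration(n); print(n,{k:np.round(v,3) for k,v in c.items()})
    c=cam(n); im,d=arm.grab_frame(n); cv2.imwrite(f"pics/{n}.png",im[:,:,::-1])
    for l in ["torch_a","tray","screwdriver","bottle","reflector"]:
        for r in arm.silhouettes(n,l):
            P=region(n,r["region"],d,c)
            if len(P)<5: continue
            hi=P[P[:,2]>np.percentile(P[:,2],98)-.01]
            print(n,l,round(r["confidence"],2),np.round(r["uv"]),len(P),"med",np.median(P,0).round(3),"min",np.percentile(P,2,axis=0).round(3),"max",np.percentile(P,98,axis=0).round(3),"topc",((hi.min(0)+hi.max(0))/2).round(3))
            if l=="tray":print(cv2.minAreaRect(P[:,:2].astype(np.float32)))
E
```

```text
{'t': np.float64(0.0), 'joint_positions': array([ 1.068,  0.124,  1.652, -0.   ,  1.367, -0.083]), 'joint_velocities': array([-0.   ,  0.   ,  0.   ,  0.   , -0.002, -0.001]), 'joint_efforts': array([-3.0000e-03, -4.1761e+01, -3.5992e+01,  7.7000e-02,  4.9000e-02,
       -0.0000e+00]), 'eef_pos': array([0.265, 0.593, 0.213]), 'tool_rot': array([-6.540e-01, -3.072e+00,  3.000e-03]), 'force': array([-0.402, -1.506, -0.164]), 'torque': array([ 0.029, -0.049,  0.023]), 'gripper_force': np.float64(0.0), 'grip_width': np.float64(1.002)}
top {'fovy': np.float64(45.647), 'cx': np.float64(264.412), 'cy': np.float64(191.438), 'dist_coeffs': array([-0.08,  0.  ,  0.  ,  0.  ,  0.  ]), 'origin': array([0.469, 0.163, 1.585]), 'attitude': array([ 0.066, -0.064, -1.567])}
top torch_a 0.82 [396. 236.] 434 med [ 0.442 -0.263  0.103] min [ 0.412 -0.293  0.006] max [ 0.467 -0.247  0.188] topc [ 0.442 -0.276  0.185]
top torch_a 0.77 [237. 223.] 283 med [0.497 0.257 0.166] min [0.472 0.235 0.006] max [0.528 0.285 0.189] topc [0.499 0.265 0.186]
top tray 0.84 [302. 201.] 5587 med [0.567 0.038 0.008] min [
[... 1597 characters left out ...]
1701660156)
scene screwdriver 0.56 [ 96. 220.] 266 med [ 0.819 -0.267  0.019] min [ 0.736 -0.303 -0.003] max [ 0.865 -0.253  0.027] topc [ 0.799 -0.268  0.024]
scene bottle 0.59 [278. 236.] 296 med [0.75  0.293 0.044] min [0.734 0.274 0.005] max [0.759 0.308 0.082] topc [0.742 0.29  0.078]
scene reflector 0.79 [365. 220.] 1057 med [0.582 0.51  0.039] min [ 0.524  0.459 -0.001] max [0.607 0.559 0.089] topc [0.555 0.51  0.087]
scene reflector 0.75 [416. 218.] 1025 med [0.522 0.649 0.038] min [ 0.482  0.601 -0.001] max [0.547 0.698 0.09 ] topc [0.495 0.652 0.087]
scene reflector 0.65 [372. 190.] 720 med [0.418 0.494 0.04 ] min [0.387 0.446 0.002] max [0.442 0.541 0.089] topc [0.465 0.501 0.085]
```

View pics/scene.png

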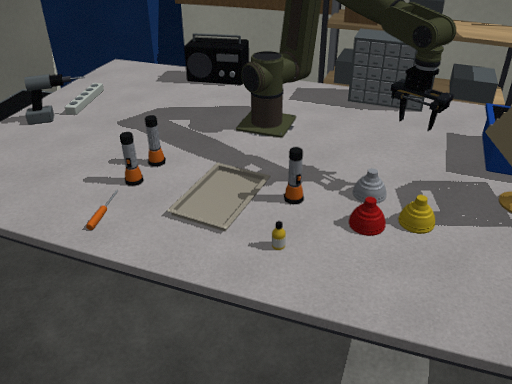

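View pics/top.png

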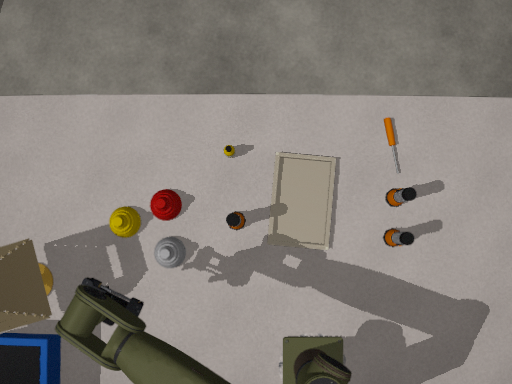

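The scene shows three torches at pixels (296,175), (130,158) and (154,140), plus the tray, the grey reflector with its red and yellow look-alikes, the bottle and the screwdriver. The top view agrees, with tails at (236,220), (408,195) and (406,239).

First I move above the left torch at (0.500, 0.266), lining the jaw up with the tray's y axis.

>>> play_rows(motion=[[[-43,-25,-25],-4],[[-100,-58,-25],-10],[[-155,-90,-25],-18.6],[[-205,-120,-25],-18.6],[[-255,-149,-25],-18.6],[[-300,-175,-25],-18.6],[[-335,-195,-25],-18.6],[[-348,-203,-25],-18.6]], jaw=1, force=20)

```text
t: 1.6
eef_pos: [0.501, 0.2647, 0.2398]
tool_rot: [0.153, 3.138, 0.0]
force: [-0.9, -0.2, 0.1]
grip_width: 1.0
gripper_force: 0.0
```

```bash
cat >> h.py <<'E'
def to(x,y,z):
    s=arm.sense(); M=R.from_rotvec(s["tool_rot"]).as_matrix(); d=np.array([x,y,z])-s["eef_pos"]
    print("t",round(s["t"],2),"at",np.round(s["eef_pos"],4),"yaxis deg",np.degrees(np.arctan2(M[1,1],M[0,1])).round(1),"F",np.round(s["force"],2),"shift mm",(M.T@d*1000).round(1))
def look(off=0):
    c=cam("wrist"); im,d=arm.grab_frame("wrist"); 
    for r in arm.silhouettes("wrist","torch_a"):
        P=region("wrist",r["region"],d,c); hi=P[P[:,2]>.175]
        if len(hi)>20: 
            (cx,cy),rad=cv2.minEnclosingCircle(hi[:,:2].astype(np.float32)); print("tail",round(r["confidence"],2),len(hi),hi[:,2].max().round(3),round(cx,4),round(cy,4),round(rad,4), ((np.percentile(hi,2,axis=0)+np.percentile(hi,98,axis=0))/2).round(4))
    return im
E
python3 - <<'E'
from h import *
im=look(); cv2.imwrite("pics/w1.png",im[:,:,::-1]); to(.5,.266,.126)
E
```

```text
tail 0.81 1595 0.185 0.4963 0.2653 0.0209 [0.4963 0.2657 0.1808]
t 1.7 at [0.5005 0.2656 0.2397] yaxis deg 84.4 F [-0.21  0.2  -0.49] shift mm [  0.5   0.3 113.7]
```

>>> play_rows(motion=[[[4,0,20],0],[[4,0,55],0],[[4,0,90],0],[[4,0,110],0],[[4,0,114],0],[[4,0,114],0]])

```text
t: 2.45
eef_pos: [0.4962, 0.2673, 0.1263]
tool_rot: [0.148, 3.137, 0.001]
force: [-0.1, -0.3, -0.0]
grip_width: 1.004
gripper_force: 0.0
```

>>> play_rows(motion=[[[0,0,0],0],[[0,0,0],0],[[0,0,0],0],[[0,0,0],0],[[0,0,0],0],[[0,0,0],0]], jaw=0.2, force=20)

```text
t: 3.2
eef_pos: [0.496, 0.2666, 0.1256]
tool_rot: [-0.149, -3.138, 0.0]
force: [0.0, -0.6, -0.4]
grip_width: 0.426
gripper_force: 0.7
```

>>> play_rows(motion=[[[0,0,-5],0],[[0,0,-20],0],[[0,0,-40],0],[[0,0,-55],0],[[0,0,-60],0],[[0,0,-60],0],[[0,0,-60],0],[[0,0,-60],0]])

```text
t: 4.2
eef_pos: [0.4955, 0.2665, 0.1847]
tool_rot: [-0.149, -3.137, 0.001]
force: [-0.7, -0.4, -2.4]
grip_width: 0.416
gripper_force: 20.0
```

Run:
```python
from h import *
F=[]
for i in range(6):
    arm.grab_frame("wrist"); s=arm.sense(); F.append(s["force"][2])
print(np.round(F,2),s["grip_width"],s["gripper_force"]); to(.506,.045,.19)
```

```text
[-1.62 -2.02 -1.75 -2.52 -1.45 -2.02] 0.41917001422299416 19.98216837644577
t 4.5 at [0.496  0.2667 0.1855] yaxis deg 84.5 F [ 0.69 -0.13 -2.02] shift mm [ -31.1 -219.7   -4.5]
```

Average lift is about 1.9 N, so this torch is empty. It goes to the near tray slot.

>>> play_rows(motion=[[[-2,-15,0],0],[[-7,-50,0],0],[[-13,-95,0],0],[[-20,-140,0],0],[[-26,-182,0],0],[[-30,-210,0],0],[[-31,-220,0],0],[[-31,-220,0],0]])

```text
t: 5.5
eef_pos: [0.5059, 0.0443, 0.1857]
tool_rot: [0.152, 3.138, 0.001]
force: [-0.3, 0.2, -2.1]
grip_width: 0.421
gripper_force: 20.0
```

>>> play_rows(motion=[[[0,0,10],0],[[0,0,28],0],[[0,0,42],0],[[0,0,50],0],[[0,0,53],0],[[0,0,55],0],[[0,0,55],0],[[0,0,55],0]])

```text
t: 6.5
eef_pos: [0.5063, 0.0447, 0.1312]
tool_rot: [0.149, 3.137, 0.0]
force: [0.1, -0.6, -2.3]
grip_width: 0.42
gripper_force: 20.0
```

Run:
```python
from h import *
F=[]
for i in range(4):
    arm.grab_frame("wrist"); s=arm.sense(); F.append(s["force"][2])
print(np.round(F,2)); to(.443,-.275,.24)
```

```text
[-1.58 -2.25 -1.88 -1.49]
t 6.7 at [0.5061 0.0447 0.1309] yaxis deg 84.5 F [ 0.32  0.2  -1.49] shift mm [  32.4 -324.3 -109.1]
```

Not on the floor yet, so I lower in 1 mm steps.

>>> play_rows(motion=[[[0,0,1],0],[[0,0,1],0],[[0,0,1],0]])

```text
t: 7.08
eef_pos: [0.5064, 0.0447, 0.1305]
tool_rot: [0.149, 3.137, -0.0]
force: [-0.6, -1.0, 4.1]
grip_width: 0.419
gripper_force: 20.0
```

>>> play_rows(motion=[[[0,0,1],0],[[0,0,1],0],[[0,0,1],0]])

```text
t: 7.45
eef_pos: [0.5066, 0.0446, 0.1304]
tool_rot: [0.149, 3.137, -0.0]
force: [-3.7, -0.6, 8.7]
grip_width: 0.417
gripper_force: 20.0
```

>>> play_rows(motion=[[[0,0,-1],0],[[0,0,-1],0],[[0,0,-1],0]])

```text
t: 7.82
eef_pos: [0.5064, 0.0447, 0.1305]
tool_rot: [0.149, 3.137, -0.0]
force: [-1.9, -1.0, 5.4]
grip_width: 0.42
gripper_force: 20.0
```

>>> play_rows(motion=[[[0,0,0],0],[[0,0,0],0],[[0,0,0],0],[[0,0,0],0],[[0,0,0],0]], jaw=1)

```text
t: 8.45
eef_pos: [0.5059, 0.0448, 0.1295]
tool_rot: [-0.149, -3.138, 0.0]
force: [0.6, -0.2, -0.2]
grip_width: 0.881
gripper_force: 0.0
```

>>> play_rows(motion=[[[0,0,-15],0],[[0,0,-55],0],[[0,0,-95],0],[[0,0,-110],0],[[3,-25,-110],0],[[8,-80,-110],0],[[13,-135,-110],0],[[18,-180,-110],0]])

```text
t: 9.45
eef_pos: [0.47, -0.1343, 0.239]
tool_rot: [-0.15, -3.137, -0.0]
force: [1.1, 0.3, 0.1]
grip_width: 0.998
gripper_force: 0.0
```

>>> play_rows(motion=[[[4,-40,0],0],[[8,-80,0],0],[[11,-115,0],0],[[14,-138,0],0],[[15,-145,0],0],[[15,-145,0],0]])

```text
t: 10.2
eef_pos: [0.442, -0.2754, 0.2392]
tool_rot: [-0.15, -3.137, -0.001]
force: [-0.6, 0.4, -0.4]
grip_width: 1.001
gripper_force: 0.0
```

Run:
```python
from h import *
im=look(); to(.443,-.275,.126)
```

```text
tail 0.86 1543 0.185 0.44 -0.2755 0.0205 [ 0.4395 -0.2753  0.1809]
t 10.3 at [ 0.4424 -0.2748  0.2394] yaxis deg 84.6 F [-0.54  0.73  0.62] shift mm [ -0.7  -0.2 113.4]
```

>>> play_rows(motion=[[[2,-1,20],0],[[2,-1,55],0],[[2,-1,90],0],[[2,-1,110],0],[[2,-1,114],0],[[2,-1,114],0]])

```text
t: 11.05
eef_pos: [0.4406, -0.2766, 0.1263]
tool_rot: [0.149, 3.137, -0.001]
force: [1.1, -0.2, 0.2]
grip_width: 1.0
gripper_force: 0.0
```

>>> play_rows(motion=[[[0,0,0],0],[[0,0,0],0],[[0,0,0],0],[[0,0,0],0],[[0,0,0],0],[[0,0,0],0],[[0,0,0],0]], jaw=0.2, force=20)

```text
t: 11.92
eef_pos: [0.4401, -0.2764, 0.1256]
tool_rot: [-0.149, -3.138, 0.0]
force: [-0.1, -0.3, -0.0]
grip_width: 0.417
gripper_force: 20.0
```

>>> play_rows(motion=[[[0,0,-5],0],[[0,0,-20],0],[[0,0,-40],0],[[0,0,-55],0],[[0,0,-60],0],[[0,0,-60],0],[[0,0,-60],0],[[0,0,-60],0]])

```text
t: 12.92
eef_pos: [0.4397, -0.2761, 0.1848]
tool_rot: [-0.149, -3.137, -0.001]
force: [-0.2, 0.1, -4.3]
grip_width: 0.417
gripper_force: 20.0
```

Run:
```python
from h import *
F=[]
for i in range(6):
    arm.grab_frame("wrist"); s=arm.sense(); F.append(s["force"][2])
print(np.round(F,2),s["grip_width"],s["gripper_force"]); to(.636,.033,.186)
```

```text
[-3.6  -4.19 -3.69 -4.65 -4.01 -4.65] 0.41552072220475034 20.000003278255463
t 13.22 at [ 0.4401 -0.2764  0.1855] yaxis deg 84.5 F [ 0.26 -0.84 -4.65] shift mm [-165.6  326.7   -0.5]
```

It weighs about 4.1 N, so this is the heavy one. I set it back for now and fetch the third torch.

>>> play_rows(motion=[[[0,0,12],0],[[0,0,32],0],[[0,0,48],0],[[0,0,56],0],[[0,0,59],0],[[0,0,60],0],[[0,0,60.5],0],[[0,0,60.5],0]])

```text
t: 14.22
eef_pos: [0.4404, -0.2766, 0.1256]
tool_rot: [0.149, 3.137, -0.001]
force: [-1.1, -0.6, -2.9]
grip_width: 0.417
gripper_force: 20.0
```

>>> play_rows(motion=[[[0,0,0.5],0],[[0,0,0.5],0],[[0,0,0.5],0]])

```text
t: 14.6
eef_pos: [0.4405, -0.2767, 0.1256]
tool_rot: [0.149, 3.137, -0.001]
force: [-0.7, 1.2, 1.9]
grip_width: 0.419
gripper_force: 20.0
```

>>> play_rows(motion=[[[0,0,0],0],[[0,0,0],0],[[0,0,0],0],[[0,0,0],0],[[0,0,0],0]], jaw=1)

```text
t: 15.22
eef_pos: [0.4401, -0.2764, 0.1246]
tool_rot: [-0.149, -3.138, -0.0]
force: [0.8, 0.2, 0.6]
grip_width: 0.891
gripper_force: 0.0
```

>>> play_rows(motion=[[[0,0,-15],0],[[0,0,-55],0],[[0,0,-95],0],[[0,0,-114],0],[[-40,3,-114],0],[[-95,6,-114],0],[[-130,9,-114],0],[[-142,9,-114],0]])

```text
t: 16.23
eef_pos: [0.5834, -0.2806, 0.2376]
tool_rot: [-0.147, -3.136, -0.001]
force: [0.5, 1.0, -0.8]
grip_width: 1.0
gripper_force: 0.0
```

>>> play_rows(motion=[[[0,0,0],0],[[0,0,0],0]])

```text
t: 16.48
eef_pos: [0.5813, -0.2811, 0.2386]
tool_rot: [-0.15, -3.137, -0.0]
force: [0.7, -0.1, -0.6]
grip_width: 1.003
gripper_force: 0.0
```

Run:
```python
from h import *
im=look(); to(.583,-.281,.126)
```

```text
tail 0.83 1601 0.185 0.5784 -0.2848 0.0208 [ 0.5781 -0.285   0.1809]
tail 0.79 2159 0.185 0.4432 -0.2762 0.0206 [ 0.4432 -0.2762  0.181 ]
t 16.57 at [ 0.5814 -0.2811  0.239 ] yaxis deg 84.5 F [-0.5  -0.47 -0.85] shift mm [ -1.6   0.3 113. ]
```

>>> play_rows(motion=[[[3,-4,20],0],[[3,-4,55],0],[[3,-4,90],0],[[3,-4,110],0],[[3,-4,113],0],[[3,-4,113],0]])

```text
t: 17.32
eef_pos: [0.5794, -0.2851, 0.1266]
tool_rot: [0.15, 3.137, -0.001]
force: [0.6, -0.4, 0.3]
grip_width: 1.0
gripper_force: 0.0
```

>>> play_rows(motion=[[[0,0,0],0],[[0,0,0],0],[[0,0,0],0],[[0,0,0],0],[[0,0,0],0],[[0,0,0],0],[[0,0,0],0]], jaw=0.2, force=20)

```text
t: 18.2
eef_pos: [0.5789, -0.2847, 0.1255]
tool_rot: [-0.149, -3.138, 0.0]
force: [0.8, -0.4, -0.6]
grip_width: 0.418
gripper_force: 20.0
```

>>> play_rows(motion=[[[0,0,-5],0],[[0,0,-20],0],[[0,0,-40],0],[[0,0,-55],0],[[0,0,-60],0],[[0,0,-60],0],[[0,0,-60],0],[[0,0,-60],0]])

```text
t: 19.2
eef_pos: [0.5786, -0.2844, 0.1846]
tool_rot: [-0.149, -3.137, -0.001]
force: [0.3, 0.4, -2.0]
grip_width: 0.42
gripper_force: 20.0
```

Run:
```python
from h import *
F=[]
for i in range(4):
    arm.grab_frame("wrist"); s=arm.sense(); F.append(s["force"][2])
print(np.round(F,2),s["grip_width"],s["gripper_force"]); to(.636,.033,.186)
```

```text
[-1.46 -1.89 -1.63 -1.68] 0.41953355209031873 19.96949404478073
t 19.4 at [ 0.5789 -0.2846  0.1852] yaxis deg 84.5 F [-0.56  0.12 -1.68] shift mm [-26.7 321.6  -0.7]
```

It reads about 1.7 N, so it is empty. It goes to the far tray slot.

>>> play_rows(motion=[[[-1,15,0],0],[[-5,55,0],0],[[-9,105,0],0],[[-13,155,0],0],[[-17,205,0],0],[[-21,255,0],0],[[-24,293,0],0],[[-26,313,0],0]])

```text
t: 20.4
eef_pos: [0.6345, 0.0271, 0.1857]
tool_rot: [-0.145, -3.138, -0.0]
force: [0.0, -0.1, -1.6]
grip_width: 0.418
gripper_force: 20.0
```

>>> play_rows(motion=[[[-1,9,0],0],[[-1,9,10],0],[[-1,9,28],0],[[-1,9,42],0],[[-1,9,50],0],[[-1,9,53],0],[[-1,9,55],0],[[-1,9,55],0]])

```text
t: 21.4
eef_pos: [0.6368, 0.0333, 0.1311]
tool_rot: [0.149, 3.137, 0.0]
force: [0.7, 0.1, -2.0]
grip_width: 0.418
gripper_force: 20.0
```

>>> play_rows(motion=[[[0,0,1],0],[[0,0,1],0],[[0,0,1],0]])

```text
t: 21.78
eef_pos: [0.637, 0.0333, 0.1305]
tool_rot: [0.149, 3.137, 0.0]
force: [-1.0, 0.2, 1.6]
grip_width: 0.421
gripper_force: 20.0
```

>>> play_rows(motion=[[[0,0,0],0],[[0,0,0],0],[[0,0,0],0],[[0,0,0],0],[[0,0,0],0]], jaw=1)

```text
t: 22.4
eef_pos: [0.6364, 0.0333, 0.1296]
tool_rot: [-0.149, -3.138, 0.0]
force: [-0.5, 0.1, -0.4]
grip_width: 0.891
gripper_force: 0.0
```

>>> play_rows(motion=[[[0,0,-15],0],[[0,0,-55],0],[[0,0,-95],0],[[0,0,-110],0],[[15,-30,-110],0],[[40,-78,-110],0],[[65,-128,-110],0],[[87,-170,-110],0]])

```text
t: 23.4
eef_pos: [0.5322, -0.1289, 0.239]
tool_rot: [-0.15, -3.137, -0.0]
force: [-0.4, 0.3, 0.2]
grip_width: 1.001
gripper_force: 0.0
```

>>> play_rows(motion=[[[22,-44,0],0],[[44,-87,0],0],[[62,-122,0],0],[[75,-148,0],0],[[79,-156,0],0],[[79,-156,0],0]])

```text
t: 24.15
eef_pos: [0.4401, -0.2753, 0.2393]
tool_rot: [-0.151, -3.138, -0.001]
force: [0.2, -0.9, 0.1]
grip_width: 1.001
gripper_force: 0.0
```

Run:
```python
from h import *
im=look(); to(.441,-.276,.126)
```

```text
tail 0.71 1587 0.185 0.4402 -0.2753 0.0208 [ 0.4402 -0.2755  0.1808]
t 24.25 at [ 0.4407 -0.2747  0.2395] yaxis deg 84.6 F [0.35 0.74 0.77] shift mm [ -0.5  -1.3 113.5]
```

>>> play_rows(motion=[[[0,-1,20],0],[[0,-1,55],0],[[0,-1,90],0],[[0,-1,110],0],[[0,-1,114],0],[[0,-1,114],0]])

```text
t: 25.0
eef_pos: [0.4406, -0.2766, 0.1263]
tool_rot: [0.149, 3.137, -0.001]
force: [0.3, -0.7, -0.5]
grip_width: 1.002
gripper_force: 0.0
```

>>> play_rows(motion=[[[0,0,0],0],[[0,0,0],0],[[0,0,0],0],[[0,0,0],0],[[0,0,0],0],[[0,0,0],0],[[0,0,0],0]], jaw=0.2, force=30)

```text
t: 25.88
eef_pos: [0.4401, -0.2765, 0.1256]
tool_rot: [-0.149, -3.138, 0.0]
force: [0.3, -1.0, -0.6]
grip_width: 0.416
gripper_force: 30.0
```

>>> play_rows(motion=[[[0,0,-5],0],[[0,0,-25],0],[[0,0,-60],0],[[0,0,-95],0],[[0,0,-130],0],[[0,0,-155],0],[[0,0,-165],0],[[0,0,-165],0]])

```text
t: 26.88
eef_pos: [0.4403, -0.2765, 0.2914]
tool_rot: [0.149, 3.137, -0.001]
force: [0.3, -0.5, -3.8]
grip_width: 0.421
gripper_force: 30.0
```

>>> play_rows(motion=[[[0,0,0],0],[[0,0,0],0],[[0,0,0],0],[[0,0,0],0]])

```text
t: 27.38
eef_pos: [0.44, -0.2764, 0.2903]
tool_rot: [-0.149, -3.137, -0.001]
force: [0.3, -0.0, -3.8]
grip_width: 0.415
gripper_force: 30.0
```

Run:
```python
from h import *
for n in ["top","scene"]:
    c=cam(n); im,d=arm.grab_frame(n); cv2.imwrite(f"pics/{n}2.png",im[:,:,::-1])
    for r in arm.silhouettes(n,"torch_a"):
        P=region(n,r["region"],d,c); lo,hi=np.percentile(P,[2,98],axis=0); print(n,round(r["confidence"],2),np.round(r["uv"]),lo.round(3),hi.round(3))
to(.44,-.276,.29)
```

```text
top 0.7 [306. 178.] [0.611 0.009 0.014] [0.661 0.06  0.195]
top 0.7 [389. 135.] [ 0.683 -0.295  0.003] [ 0.856 -0.256  0.033]
top 0.52 [298. 219.] [0.48  0.025 0.007] [0.538 0.071 0.194]
scene 0.87 [143. 102.] [ 0.438 -0.292  0.167] [ 0.475 -0.248  0.347]
scene 0.75 [229. 166.] [0.504 0.028 0.01 ] [0.542 0.071 0.186]
scene 0.56 [210. 183.] [0.623 0.003 0.002] [0.671 0.063 0.186]
t 27.57 at [ 0.4402 -0.2764  0.2907] yaxis deg 84.5 F [ 0.63  0.11 -3.92] shift mm [0.2 0.4 0.7]
```

View pics/scene2.png

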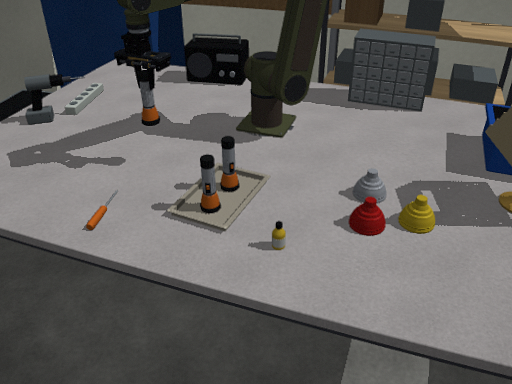

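The two empty torches stand upright in the tray, at pixels (229,166) and (210,183). The heavy one is held up at (148,102) with its underside about 0.165 m above the bench, and nothing else has moved.

```bash
python3 -c "
from workcell import arm
print(arm.close_job())"
```

```text
the job is handed in; nothing more can be done
None
```

I handed the job in with the two empty torches (about 1.9 N and 1.7 N) standing lens-down in the tray and the heavy one (about 4.1 N) gripped and held still, its underside about 16 cm above the bench.

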